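# Hold a transformer against the sprung stop for fastening

### The arm

A 6-joint arm with a two-finger parallel gripper is mounted at the origin on a cart in front of the work surface, level with it; the furniture and walls round the work are solid. World frame = base frame: x ahead of the robot, y to its left, z up, the work surface at z = 0. Lengths are in m, angles in rad, forces in N, time in s.
With the tool pointing down it reaches from about 0.3 to 1 m from the base axis. Payload 5.1 kg.
Tool frame: the origin (TCP) lies on the centre line of the jaws, within the pads' length; the fingertips stand 17 mm ahead of it and the grasp point (between the pads) lies 2 mm behind it; z points along the fingers, y is the line along which they close (so a half turn about z gives the same grasp; the last joint's range is limited). The gripper opens to 95 mm and grips with 3 to 60 N. Pads are 20 mm wide; open, the fingers measure 119 mm over their backs; the gripper's body (75 mm by 180 mm) begins 59 mm behind the grasp point.
Start: joints at [1.213, 0.124, 1.65, -0, 1.367, -0.083], TCP at [0.176, 0.626, 0.232] pointing down, gripper open.
Joint ranges: [-2.61, 2.61], [-1.02, 2.33], [0.03, 2.71], [-1.35, 4.49], [0.32, 2.68], [-2.91, 2.91]. Speed limits (rad/s): [2.57, 2.57, 3.14, 3.14, 3.14, 3.14].

### API

Orientations are given as a 3x3 rotation matrix whose columns are the frame's x, y, z axes.
In Python, from workcell import r gives the robot as it stands. Calls block until the motion is done:
- r.reach(position, orientation): joint-space move of the TCP to a pose.
- r.move_l(position, rot=None, feed=0.15): straight line of the TCP; rot=None keeps the orientation; feed is the mean speed in m/s.
- r.goto_joints(angles): joint-space move.
- r.release() and r.close(newtons=None): open the fingers fully, or close them until they stop; newtons is the grip in N (None keeps the last).
- r.hold(seconds).
- r.inverse_kinematics(position, orientation): joint angles nearest the present ones, or None.
- r.sense(): the state.
- r.read_camera(name): name is "side" or "top" or "wrist"; returns (picture, depth): 384x512x3 uint8, red, green, blue; 384x512 float32, m along the optical axis (not along the pixel's ray), 0 where there is no reading.
- r.get_calibration(name): a dict with "K" (3x3 intrinsics, pixels), "R" (3x3) and "t" (3): a world point X has camera coordinates R X + t. Camera axes: x right, y down, z forward; pixel columns grow to the right and rows downward; lengths in m; the calibration is good to about 2 mm. A picture is of the moment at which its call begins: read the wrist's pose just before it. get_calibration takes no time and is no camera call; for the wrist camera it gives the pose at the moment of the call.
A pose or a line that the arm cannot do raises r.IKError and nothing moves.
- r.hand_in(): hands the job in; it is judged then, once.
The state is a dict: "t": time; "q": joint angles; "qd": joint speeds; "joint_torque": joint torques, N m; "eef_pos": TCP position; "ee_rot": TCP orientation; "ft_force": force on the tool from outside, world axes, zero at the start; "wrist_torque": the same for the moment, N m; "finger_gap": finger opening in m; "grasp_force": force on a finger pad.
Only numpy, scipy, OpenCV 4.12 (cv2) and the standard library are available. Lean on these libraries where they do the work, as an engineer would, in place of code of your own. Each camera call takes 0.05 s, during which the arm holds its last target. There are 200 camera calls.

### The job

Press the green button of the screw feeder fully down and release it, then take the transformer and set it on the bed of the mounting jig, bobbin face to the stop, with its two feet down over the two black slots. Press it squarely against the sprung stop so that the pointer stays steadily in the green field, never pushing the stop to its end, and finish the program while still holding and pressing it there, so that I can drive the screws. Leave the other things alone.

Things in the scene. Friction and masses are not known exactly. Their poses are not given: they have to be found in the camera images.
- start (a joint): Green push button on the control box of the screw feeder: 0 released, grows to 0.006 m fully down; a spring pushes it back, fully down takes 5 N.
- start_top (a point): Centre of the top of the green button cap (30 mm across), pressed straight down. It stands on a grey and black control box, 100x75x46 mm, fixed to the desk; the box is to the left or right of the jig.
- transformer_mid (a point): Centre of the loose transformer, 18 mm above its underside, on the desk at first. Core 26 (its x) by 42 (its y) by 36 mm high. Bobbin faces 21 mm from the centre along its +x and -x, 22 mm wide, 7 to 29 mm up. Two feet, 2 mm thick, at the bottom, reach 30 mm from the centre along its +y and -y. Grip across the core along y, fingertips above the feet. Fits both ways round.
- jig: Mounting jig fixed to the desk, 150 (its x) by 130 mm (its y). Origin: centre of its underside. Top of its aluminium bed: 10 mm up. +x is the pressing direction, from the open end to the stop and the blue back block (from x = 36 mm on, 44 mm high). Two black slots, 10 mm wide, along x at y = +-25.5 mm are for the transformer's feet. Nothing stands above the bed at x below 20 mm.
- stop_face (a point): Black rubber face of the sprung stop, across the jig, 62 mm wide, from 12 to 44 mm above the jig's underside; origin: centre of the surface that the part is pressed on, 28 mm up, at x = +20 mm in the jig at rest. It moves along the jig's +x with joint stop.
- stop (a joint): Travel of the sprung stop along the jig's +x, in m: 0 at rest, 0.018 at its end. Spring 700 N per m (0.7 N per mm). The tip of its black pointer on the blue block lies in the green field of the scale from 0.006 to 0.013 m (4.2 to 9.1 N), before it in the white, beyond it in the red.
- heatsink: small black finned heat sink, 30x40x22 (mm). Bystander; origin at the centre of its underside.
- capacitor: small grey upright can capacitor, 18 across and 34 high (mm). Bystander; origin at the centre of its underside.
- tape_roll: roll of blue tape, 64 across and 19 high (mm). Bystander; origin at the centre of its underside.
- flux_bottle: small brown bottle with a white cap, 35 across and 68 high (mm). Bystander; origin at the centre of its underside.
- mug: orange mug, 81x113x101 (mm). Bystander; origin at the centre of its underside.
- multimeter: yellow and black multimeter, 150x69x45, lying (mm). Bystander; origin at the centre of its underside.
- transformer: The same transformer; 0.2 to 0.4 kg; origin at the centre of its underside.
Things that resemble listed ones, but are neither listed nor needed, are in the scene too. What is shaped like the transformer but purple, red or turquoise is not meant.

How it is judged:
By the outcome, as a careful person would: the job done as asked, in the order asked, and still so for the second after the job is handed in, while the arm keeps its last pose, push and grip.
It also fails if it takes over 58 s, if anything falls off the work surface, if the arm or the gripper's body presses on something with over 40 N, if the wrist force passes 120 N, or if a joint passes its speed limit or range.

## Working session

There is one attempt and no reset: what is moved stays moved. The work goes in short steps, each a Python script; the robot and the scene stay as the last script left them, time stands still between calls to the robot, and variables do not carry over. Pictures are saved under pics/ and viewed, at most 10 in all, crops included, and the job is handed in when it is done.

```bash
mkdir -p pics; ls; cat > h.py <<'E'
import numpy as np, cv2
from workcell import r
def snap(n,f):
    c=r.get_calibration(n); p,d=r.read_camera(n)
    np.savez(f'pics/{f}.npz',p=p,d=d,**{k:np.array(v) for k,v in c.items()})
    cv2.imwrite(f'pics/{f}.png',p[:,:,::-1]); return p,d,c
def load(f):
    z=np.load(f'pics/{f}.npz'); return z['p'],z['d'],z
def cloud(d,c):
    v,u=np.mgrid[:d.shape[0],:d.shape[1]]
    P=np.stack([u,v,np.ones_like(u)],-1)@np.linalg.inv(c['K']).T*d[...,None]
    return (P-c['t'])@c['R']
def onplane(u,v,z,c):
    w=c['R'].T@np.linalg.inv(c['K'])@[u,v,1]; o=-c['R'].T@c['t']
    return o+w*(z-o[2])/w[2]
E
python3 - <<'E'
from h import *
a=snap('top','top0')[0]; b=snap('side','side0')[0]
for n in('top','side'):
    c=r.get_calibration(n); print(n,-c['R'].T@c['t'],c['R'][2],c['K'][0,0])
print(r.sense())
E
```

```text
pics
top [ 0.37917163 -0.00401144  1.03857572] [ 0.19277009  0.00779746 -0.98121297] 354.55838971650155
side [-0.05210877  0.31571942  1.03044665] [ 0.52964328 -0.25315328 -0.80956248] 431.6175852435391
{'t': 0.1, 'q': array([ 1.21339826e+00,  1.24463832e-01,  1.65155131e+00,  2.80040989e-05,
        1.36747677e+00, -8.26145788e-02]), 'qd': array([ 0.00016872, -0.00039613, -0.00175087, -0.00084081, -0.00158333,
       -0.00064371]), 'joint_torque': array([ 3.96355454e-04, -4.18883049e+01, -3.61095965e+01,  7.75696174e-02,
        4.61789675e-02, -7.17285047e-05]), 'eef_pos': array([0.17620696, 0.62508958, 0.23048623]), 'ee_rot': array([[-9.62482363e-01,  2.71343370e-01, -6.90125761e-04],
       [ 2.71344186e-01,  9.62480754e-01, -1.76964708e-03],
       [ 1.84050760e-04, -1.89051571e-03, -9.99998196e-01]]), 'ft_force': array([-0.3922255 , -0.46517585,  1.14306713]), 'wrist_torque': array([ 0.02863907, -0.02348669,  0.04219711]), 'grasp_force': 0.0, 'finger_gap': 0.09507779341338835}
```

View pics/top0.png

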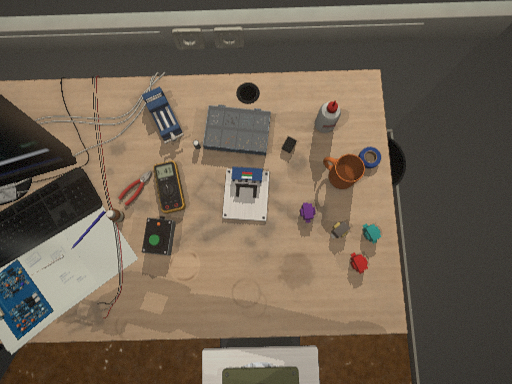

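View pics/side0.png

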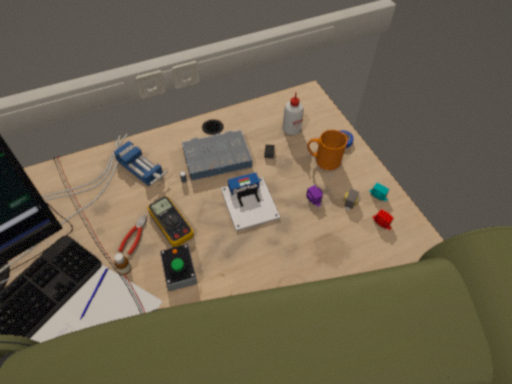

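```bash
python3 - <<'E'
from h import *
p,d,c=load('top0'); C=cloud(d,c)
for n,(u,v) in dict(jig=(246,212),green=(154,240),grey=(339,229),purple=(307,212),red=(359,263),turq=(372,233),desk=(250,260),box=(160,250)).items(): print(n,C[v,u].round(4))
print(c['R'].round(3).tolist())
s=r.sense()['eef_pos']
for f in('top0','side0'):
    q=load(f)[2]; x=q['K']@(q['R']@s+q['t']); print(f,x[:2]/x[2],x[2])
g=lambda a,x,y,w,h,k:cv2.resize(a[y:y+h,x:x+w],None,fx=k,fy=k,interpolation=cv2.INTER_CUBIC)
A=g(p,295,195,90,80,4.4);B=g(p,215,160,62,65,5.5);b=load('side0')[0];D=g(b,300,175,100,60,4)
o=np.zeros((600,800,3),np.uint8)
for im,x,y in((A,0,0),(B,420,0),(D,0,358)):
    o[y:y+im.shape[0],x:x+im.shape[1]]=im[:600-y,:800-x]
cv2.imwrite('pics/crop.png',o[:,:,::-1])
E
```

```text
jig [0.5277 0.0277 0.0114]
green [0.4494 0.2787 0.0684]
grey [ 0.4686 -0.234   0.0362]
purple [ 0.5196 -0.147   0.0345]
red [ 0.3732 -0.2824  0.0361]
turq [ 0.4548 -0.3254  0.0368]
desk [ 3.896e-01  1.960e-02 -3.000e-04]
box [0.4229 0.2675 0.047 ]
[[-0.026, -1.0, -0.013], [-0.981, 0.028, -0.192], [0.193, 0.008, -0.981]]
top0 [-32.92239178 367.84595854] 0.7586877600363602
side0 [ 11.99519385 440.8865203 ] 0.6902257553167149
```

View pics/crop.png

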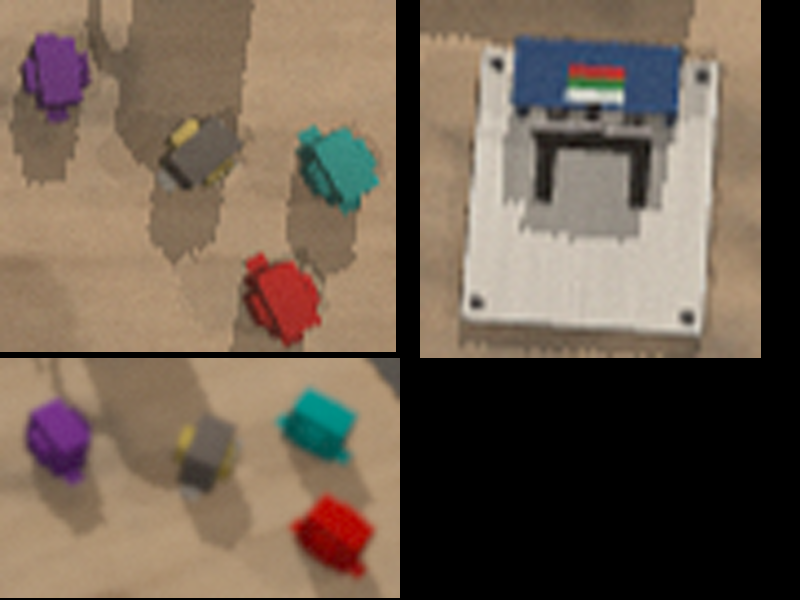

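The grey core with yellow bobbin at top px (339,229) is the transformer. Purple (307,212), red (359,263) and turquoise (372,233) have the same shape but excluded colours. The jig is at (246,195), with the stop and blue block facing up (+x), and the green button is at (154,240).

```bash
cat >> h.py <<'E'
def masks(p): 
    h=cv2.cvtColor(p,cv2.COLOR_RGB2HSV).astype(int); return h[...,0],h[...,1],h[...,2]
def down(a):  # tool down, y axis (closing) at world angle a
    y=np.array([np.cos(a),np.sin(a),0]); z=np.array([0,0,-1.]); return np.column_stack([np.cross(y,z),y,z])
def rect(m,z,c):
    cs,_=cv2.findContours(m.astype(np.uint8),cv2.RETR_EXTERNAL,cv2.CHAIN_APPROX_NONE)
    k=max(cs,key=cv2.contourArea)[:,0]
    W=np.array([onplane(u,v,z,c)[:2] for u,v in k])
    (x,y),(a,b),t=cv2.minAreaRect((W*1000).astype(np.float32))
    return x,y,a,b,t
E
python3 - <<'E'
from h import *
for f in('top0','side0'):
    p,d,c=load(f); C=cloud(d,c); H,S,V=masks(p)
    Z=C[...,2]
    m=(H>45)&(H<85)&(S>110)&(Z>.04)&(Z<.09)&(abs(C[...,0]-.45)<.05)&(abs(C[...,1]-.28)<.05)
    zt=np.percentile(Z[m],80); P=C[m&(Z>zt-.004)]; print(f,'green',m.sum(),P.mean(0).round(4),np.ptp(P,axis=0).round(4))
    m=(Z>.030)&(Z<.042)&(np.hypot(C[...,0]-.4686,C[...,1]+.234)<.032)
    print('trafo',m.sum(),rect(m,.036,c),C[m].mean(0).round(4))
    m=(S<60)&(V>120)&(Z<.016)&(Z>.005)&(np.hypot(C[...,0]-.56,C[...,1]-.02)<.13)
    m=cv2.morphologyEx(m.astype(np.uint8),cv2.MORPH_CLOSE,np.ones((5,5)))
    print('jig',m.sum(),rect(m,.010,c))
    m=(H>100)&(H<125)&(S>100)&(Z>.036)&(Z<.052)&(np.hypot(C[...,0]-.6,C[...,1]-.02)<.1)
    print('block',m.sum(),rect(m,.044,c),C[m].mean(0).round(4))
c=r.get_calibration('wrist'); s=r.sense(); print('wristcam',s['ee_rot'].T@(-c['R'].T@c['t']-s['eef_pos']),(c['R']@s['ee_rot']).round(3).tolist(),c['K'][0,0])
E
```

```text
top0 green 87 [0.4515 0.2799 0.068 ] [0.025  0.0272 0.0062]
trafo 158 (467.04052734375, -242.42138671875, 33.058406829833984, 42.80805969238281, 42.09516525268555) [ 0.4691 -0.2403  0.0358]
jig 1705 (582.264892578125, 27.764060974121094, 129.31373596191406, 150.05006408691406, 84.55933380126953)
block 244 (635.7471923828125, 22.525903701782227, 85.51901245117188, 33.742130279541016, 84.14491271972656) [0.637  0.0221 0.0442]
side0 green 151 [0.4509 0.2796 0.0692] [0.0302 0.0279 0.0067]
trafo 146 (468.3668212890625, -240.00936889648438, 39.140106201171875, 49.519874572753906, 40.41168975830078) [ 0.4684 -0.2401  0.0363]
jig 1589 (582.177734375, 26.677249908447266, 131.29241943359375, 153.00946044921875, 84.49978637695312)
block 203 (635.5648193359375, 23.1530704498291, 86.92471313476562, 37.88325119018555, 86.4455337524414) [0.6365 0.0252 0.0454]
wristcam [ 0.06563007  0.00095862 -0.15300366] [[-0.001, 1.0, 0.001], [-0.972, -0.001, -0.235], [-0.235, -0.001, 0.972]] 307.5324015386352
```

```bash
python3 - <<'E'
from h import *
r.close(20)
R=down(np.radians(80)); b=np.array([.4512,.2798])
r.reach([*b,.069+.017+.030],R)
f0=r.sense()['ft_force'][2]; z=.069+.017+.004
r.move_l([*b,z],feed=.1)
for i in range(24):
    z-=.001; r.move_l([*b,z],feed=.02); s=r.sense(); f=s['ft_force'][2]-f0
    print(round(s['eef_pos'][2]-.017,4),round(f,2))
    if f>11: break
r.hold(.2); print(r.sense()['eef_pos'],r.sense()['t'])
r.move_l([*b,.16],feed=.15); snap('top','top1'); print(r.sense()['t'],f0)
E
```

```text
0.0726 -0.66
0.0711 -0.18
0.0699 0.05
0.0688 0.62
0.0682 0.92
0.0672 1.8
0.0662 1.87
0.0652 1.46
0.0642 4.67
0.0632 4.01
0.0623 5.5
0.0622 10.3
0.0621 15.38
[0.4514741  0.2799514  0.07906494] 7.15
7.9 0.23841399702905822
```

```bash
python3 - <<'E'
from h import *
p,d,c=load('top1'); 
r.reach([.575,.027,.23],down(np.radians(84.5))); r.hold(.2); a=snap('wrist','wj')[0]
r.release()
r.reach([.468,-.241,.19],down(np.radians(-49))); r.hold(.2); b=snap('wrist','wt')[0]
cv2.imwrite('pics/w12.png',cv2.resize(np.hstack([a,b]),(800,300),interpolation=cv2.INTER_AREA)[:,:,::-1]); print(r.sense()['t'],r.sense()['q'])
E
```

```text
12.6333 [-5.76816705e-01 -1.21720125e-01  1.96705526e+00  1.70142428e-05
  1.29620744e+00  2.77558052e-01]
```

View pics/w12.png

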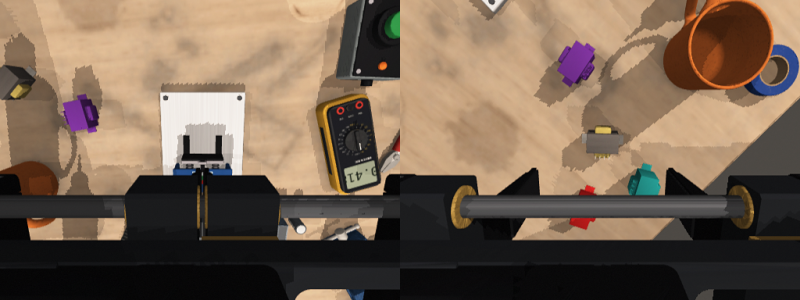

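The left half (jig view, full-res ≈ 1.28×) shows the bed at about (262,170), with the slots and stop at about (262,190). The right half shows the grey transformer at full-res about (258,180), clear of the decoys and mug.

```bash
python3 - <<'E'
from h import *
p,d,c=load('wt'); C=cloud(d,c); Z=C[...,2]; H,S,V=masks(p); near=np.hypot(C[...,0]-.468,C[...,1]+.241)<.035
m=near&(Z>.032)&(Z<.042)&(S<70); print('core',m.sum(),np.round(rect(m,.036,c),1),C[m].mean(0).round(4))
m=near&(Z>.012); print('all',np.round(rect(m,.036,c),1))
m=near&(Z>.012)&(H>18)&(H<35)&(S>120); print('yellow',m.sum(),C[m].mean(0).round(4))
p,d,c=load('wj'); C=cloud(d,c); Z=C[...,2]; H,S,V=masks(p)
near=np.hypot(C[...,0]-.582,C[...,1]-.027)<.11
m=near&(S<60)&(V>110)&(Z<.016)&(Z>.005); m=cv2.morphologyEx(m.astype(np.uint8),cv2.MORPH_CLOSE,np.ones((7,7))); print('bed',np.round(rect(m,.010,c),1))
xa=np.radians(-5.5); ex=np.array([np.cos(xa),np.sin(xa)]); ey=np.array([-ex[1],ex[0]])
m=near&(V<60)&(Z<.03)
n,l,st,ce=cv2.connectedComponentsWithStats(m.astype(np.uint8))
for i in range(1,n):
    if st[i,4]>25:
        q=np.argwhere(l==i); W=np.array([onplane(u,v,.010,c)[:2] for v,u in q])-[.582,.027]
        x,y=W@ex*1e3,W@ey*1e3; print(st[i],'x',x.min().round(1),x.max().round(1),'y',y.min().round(1),y.max().round(1),Z[l==i].mean().round(4))
        for k in range(int(x.min()),int(x.max()),4):
            yy=np.sort(y[(x>=k)&(x<k+2)]); print(k,np.round(yy[[0,-1]],1) if len(yy) else '', end=';')
g=cv2.resize(p[120:230,200:325],None,fx=6,fy=5,interpolation=cv2.INTER_CUBIC); cv2.imwrite('pics/wjc.png',g[:,:,::-1])
E
```

```text
core 1034 [ 470.  -239.3   26.3   41.3   39.1] [ 0.4698 -0.2393  0.0362]
all [ 327.8 -372.4  103.8  351.1   40.9]
yellow 276 [ 0.476  -0.2344  0.0292]
bed [572.9  29.2 129.2 131.3  84.6]
[234 173  51  27 507] x -8.3 24.7 y -29.7 32.9 0.0143
-8 [-27.9  31. ];-4 [-28.   31.1];0 [-28.1  31.2];4 [-28.1  31.3];8 [-28.2  31.3];12 [-28.3  31.4];16 [-28.3  31.5];20 [-28.4  31.6];
```

View pics/wjc.png

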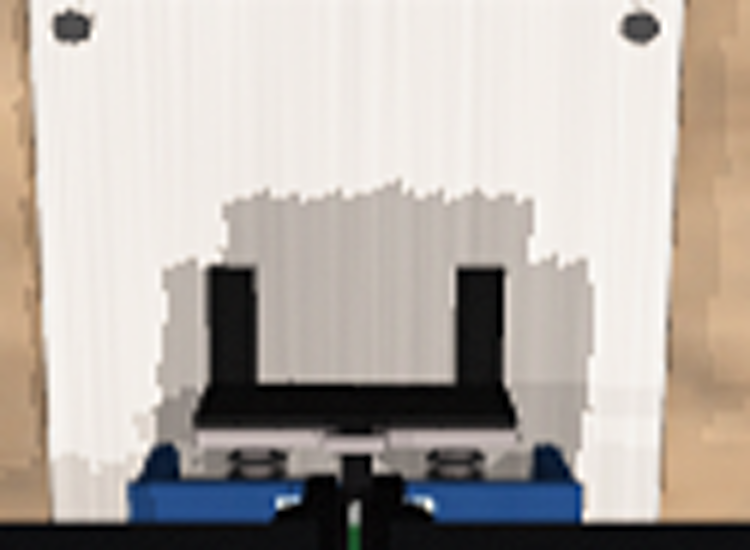

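```bash
python3 - <<'E'
from h import *
a=np.radians(-50.9); R=down(a); g=[.4695,-.2397]
r.reach([*g,.085],R); r.move_l([*g,.0225],feed=.08)
r.close(40); s=r.sense(); print('grip',s['finger_gap'],s['grasp_force'],s['eef_pos'],s['ft_force'])
r.move_l([*g,.10],feed=.12); r.hold(.2); s=r.sense(); print(s['finger_gap'],s['ft_force'],s['t'])
p,d,c=snap('wrist','wh'); snap('top','top2')
xa=np.radians(-5.4); J=np.array([.582,.028]); ex=np.array([np.cos(xa),np.sin(xa)])
P=J+ex*(-.045)
R=down(xa-np.pi/2)
r.reach([*P,.075],R); r.hold(.3); s=r.sense();print(s['eef_pos'],s['q'],s['t'])
q=snap('wrist','wj2')[0]
cv2.imwrite('pics/w34.png',cv2.resize(np.hstack([p,q]),(800,300),interpolation=cv2.INTER_AREA)[:,:,::-1])
E
```

```text
grip 0.04173745878787888 40.000017285346985 [ 0.46950004 -0.23975231  0.02248457] [ 0.2632197  -0.50834434  0.53808928]
0.04191638262160806 [ 0.42492345 -0.09097308 -3.51382101] 15.9583
[0.53730745 0.03157028 0.0751072 ] [-4.10419280e-02  3.08739501e-02  2.02831009e+00 -4.26596340e-05
  1.08216914e+00  1.62504981e+00] 17.55
```

View pics/w34.png

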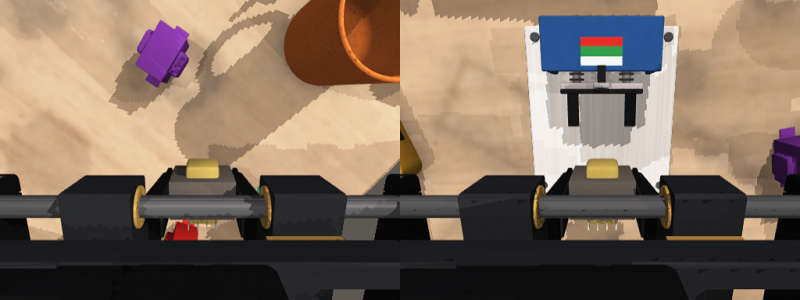

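The transformer is held straight, bobbin at full-res about (770−512,215). The jig ahead shows the slots at about px (221,138) and (293,138), the stop at about (257,117) and the pointer tip in the white field.

```bash
python3 - <<'E'
from h import *
p,d,c=load('wj2'); C=cloud(d,c); Z=C[...,2]; H,S,V=masks(p); s=r.sense(); T=s['eef_pos']; R=s['ee_rot']
xa=np.radians(-5.4); ex=np.array([np.cos(xa),np.sin(xa)]); ey=np.array([-ex[1],ex[0]]); J=np.array([.582,.028])
loc=lambda W:((W-J)@ex*1e3,(W-J)@ey*1e3)
m=np.zeros(Z.shape,bool); m[122:165,205:310]=V[122:165,205:310]<60
q=np.argwhere(m); W=np.array([onplane(u,v,.010,c)[:2] for v,u in q]); x,y=loc(W)
print('black x',x.min(),x.max())
for v in range(122,165,4):
    k=q[:,0]==v
    if k.sum(): 
        for sg in(-1,1):
            kk=k&(np.sign(y)==sg); print(v,x[k].mean().round(1),np.round([y[kk].min(),y[kk].max()],1) if kk.any() else '',end=' ')
        print()
m=(H>18)&(H<35)&(S>110); m[:185]=0;m[240:]=0; n,l,st,ce=cv2.connectedComponentsWithStats(m.astype(np.uint8)); i=1+np.argmax(st[1:,4])
P=C[l==i]; P=P[P[:,2]>0.03]; L=(P-T)@R*1e3; print('yellow tool',st[i],np.percentile(L,[2,50,98],axis=0).round(1))
m=(S<80)&(V>60)&(Z>.07)&(Z<.12); m[:200]=0; m[250:]=0; m[:,:215]=0; m[:,300:]=0
L=(C[m]-T)@R*1e3; print('core tool',m.sum(),np.percentile(L,[2,50,98],axis=0).round(1))
m=(H>100)&(H<125)&(S>100)&(Z>.036)&(Z<.052); print('block',np.round(rect(m,.044,c),1)); 
x,y=loc(C[m][:,:2]); print(np.percentile(x,[1,99]),np.percentile(y,[1,99]))
m=np.zeros(Z.shape,bool); m[100:130,195:320]=(V<60)[100:130,195:320]; m&=Z>.035; x,y=loc(C[m][:,:2]);print('stop top',np.percentile(x,[2,50,98]),np.percentile(y,[1,99]),Z[m].mean())
E
```

```text
black x -8.540068138927461 18.61683595935327
122 18.6 [-29.4 -20.4] 122 18.6 [21.8 30.8] 
126 15.9 [-29.4 -20.4] 126 15.9 [21.9 30.9] 
130 13.1 [-29.5 -20.5] 130 13.1 [21.2 30.3] 
134 10.4 [-29.6 -20.5] 134 10.4 [21.3 30.4] 
138 7.7 [-29.7 -20.6] 138 7.7 [21.4 30.5] 
142 4.9 [-29.8 -19.9] 142 4.9 [21.4 30.6] 
146 2.1 [-29.2 -20. ] 146 2.1 [21.5 30.7] 
150 -0.7 [-29.2 -20.1] 150 -0.7 [21.6 30.7] 
154 -3.5 [-29.3 -20.1] 154 -3.5 [21.6 30.8] 
158 -6.3 [-29.4 -20.2] 158 -6.3 [21.7 30.2] 
yellow tool [237 204  44  25 986] [[ 12.6 -10.9  -7.8]
 [ 18.4  -0.5  -6. ]
 [ 20.8   9.4   7.9]]
core tool 1990 [[  4.4 -20.7 -14.8]
 [ 10.3  -1.5 -13.4]
 [ 12.9  18.4   3.3]]
block [636.3  23.4  87.2  36.7  84.5]
[36.74703257 72.52258838] [-42.3582166   43.48730615]
stop top [20.55484097 22.26977824 30.50539364] [-29.27008811  30.72647472] 0.0453502712203204
```

```bash
cat >> h.py <<'E'
xa=np.radians(-5.4); ex=np.array([np.cos(xa),np.sin(xa)]); ey=np.array([-ex[1],ex[0]]); J=np.array([.582,.028])
def at(x,y): return J+ex*x+ey*y
E
python3 - <<'E'
from h import *
y=.0003
r.move_l([*at(-.010,y),.055],feed=.1); r.move_l([*at(-.010,y),.0355],feed=.05); r.hold(.2)
f0=r.sense()['ft_force']; z=.0355; print(f0)
while z>.0300:
    z-=.0005; r.move_l([*at(-.010,y),z],feed=.02); f=r.sense()['ft_force']-f0; print(round(z,4),f[2].round(2))
    if f[2]>3: break
r.hold(.2); s=r.sense(); print(s['eef_pos'],s['ft_force'],s['t'])
p=snap('wrist','wj3')[0]; q=snap('top','top3')[0]
o=np.hstack([cv2.resize(p[60:260,150:370],(440,400),interpolation=cv2.INTER_CUBIC),cv2.resize(q[160:230,215:278],(360,400),interpolation=cv2.INTER_CUBIC)])
cv2.imwrite('pics/w5.png',o[:,:,::-1])
E
```

```text
[-0.76990257 -0.59823781 -2.96728841]
0.035 0.69
0.0345 0.58
0.034 -0.8
0.0335 -1.05
0.033 -0.75
0.0325 -0.14
0.032 4.83
[0.57215827 0.02923886 0.03250935] [-2.51374416 -0.69017798  4.79462392] 20.8417
```

View pics/w5.png

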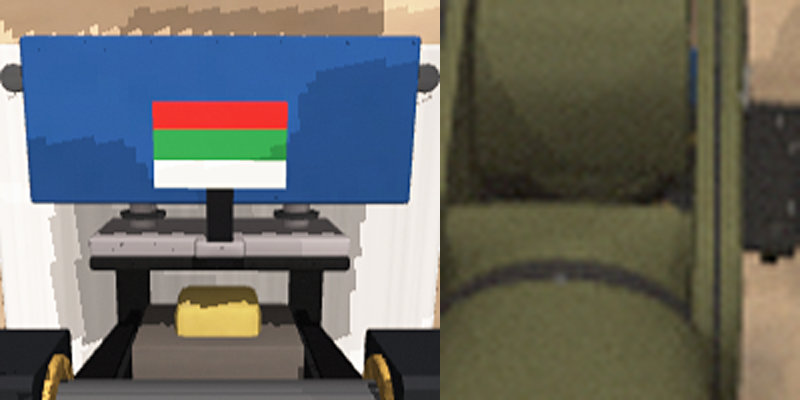

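The transformer is on the bed, bobbin centre at crop x≈218 against stop 220 and slots 218.5. That is centred within about 0.5 mm, and the pointer is still in white. I'll trim y by −0.4 mm and press.

```bash
python3 - <<'E'
from h import *
y=-.0001; z=.0321
r.move_l([*at(-.010,y),z],feed=.03); f0=r.sense()['ft_force']; print(f0)
for x in [-.006,-.003,-.001,0,.001,.002,.003,.004,.005,.006,.007,.008]:
    r.move_l([*at(x,y),z],feed=.02); s=r.sense(); P=s['eef_pos'][:2]-J; f=s['ft_force']-f0
    print(x,(P@ex*1e3).round(2),(P@ey*1e3).round(2),'F',(f[:2]@ex).round(2),(f[:2]@ey).round(2),s['ft_force'][2].round(2),s['wrist_torque'].round(2))
    if -(f[:2]@ex)>8: break
r.hold(.3); s=r.sense(); print(s['finger_gap'],s['eef_pos'],s['t'])
p=snap('wrist','wj4')[0]
cv2.imwrite('pics/w6.png',cv2.resize(p[60:260,150:370],(660,600),interpolation=cv2.INTER_CUBIC)[:,:,::-1])
E
```

```text
[-2.60291016  1.19513647  4.99816505]
-0.006 -5.81 -0.06 F 0.36 -0.78 6.11 [0.15 0.89 0.02]
-0.003 -2.84 -0.13 F -1.76 -0.38 6.83 [0.11 0.85 0.  ]
-0.001 -0.94 -0.13 F -0.51 -1.21 6.64 [0.08 0.99 0.02]
0 -0.21 -0.15 F -2.86 -1.58 6.87 [ 0.09  1.14 -0.  ]
0.001 0.6 -0.15 F -3.35 -0.42 7.63 [0.06 1.3  0.  ]
0.002 1.35 -0.15 F -3.82 -1.87 8.1 [0.09 1.36 0.02]
0.003 2.17 -0.13 F -4.93 -0.73 9.56 [ 0.11  1.51 -0.02]
0.004 2.94 -0.16 F -6.03 -0.47 9.05 [0.1  1.66 0.01]
0.005 3.76 -0.13 F -6.21 -0.8 10.81 [0.12 1.77 0.09]
0.006 4.57 -0.17 F -6.58 -0.9 11.66 [0.09 1.93 0.04]
0.007 5.36 -0.14 F -6.92 -0.98 11.72 [ 0.1   1.97 -0.04]
0.008 6.16 -0.15 F -9.42 -0.53 11.4 [ 0.17  2.09 -0.01]
0.04183684700950561 [0.58813734 0.02726487 0.03250858] 24.6417
```

View pics/w6.png

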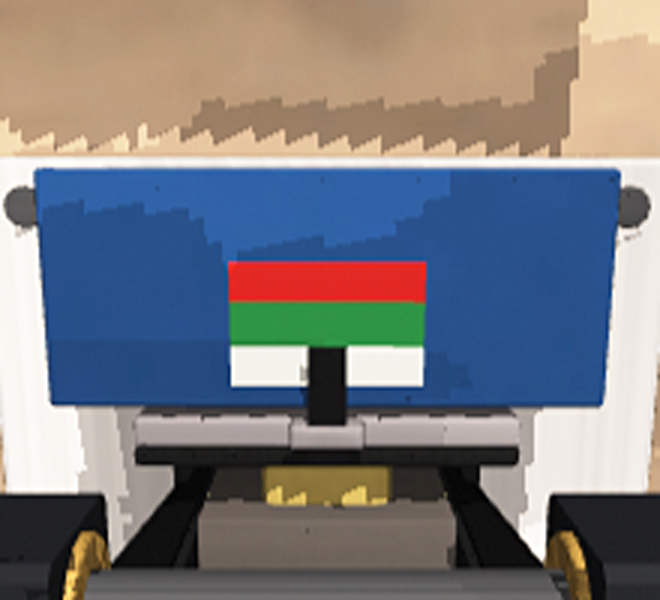

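The pointer tip is at the white/green border (about 6 mm travel), and the bobbin (px 326) and stop (327) are centred. About 3.5 mm more travel is needed for mid-green.

```bash
python3 - <<'E'
from h import *
y=-.0001
for x,z in [(.009,.0322),(.010,.0323),(.011,.0324),(.012,.0324),(.0123,.0324)]:
    r.move_l([*at(x,y),z],feed=.02); s=r.sense(); P=s['eef_pos'][:2]-J; f=s['ft_force']
    print(x,(P@ex*1e3).round(2),(P@ey*1e3).round(2),'F',(f[:2]@ex).round(2),f[2].round(2),s['eef_pos'][2].round(5))
r.hold(1); s=r.sense(); print(s['finger_gap'],(s['eef_pos'][:2]-J)@ex,s['eef_pos'],s['t'])
p=snap('wrist','wj5')[0]; r.hold(.5); q=snap('wrist','wj6')[0]; print(np.abs(p.astype(int)-q).mean())
col=q[140:195,253:266].astype(int).mean(1).astype(int); 
H,S,V=masks(q)
for u in(240,258): print(u,'green rows',np.where((H[:,u]>45)&(H[:,u]<85)&(S[:,u]>110))[0][[0,-1]])
cv2.imwrite('pics/w7.png',cv2.resize(q[60:260,150:370],(660,600),interpolation=cv2.INTER_CUBIC)[:,:,::-1])
E
```

```text
0.009 7.0 -0.13 F -11.27 12.35 0.03248
0.01 7.84 -0.13 F -11.55 11.8 0.03248
0.011 8.64 -0.15 F -12.31 11.7 0.0325
0.012 9.4 -0.16 F -12.12 12.32 0.03248
0.0123 9.43 -0.14 F -14.07 13.03 0.03251
0.04136279743355994 0.009398382641856473 [0.59134305 0.02697142 0.03248416] 26.9417
0.6800486246744791
240 green rows [168 181]
258 green rows [168 176]
```

View pics/w7.png

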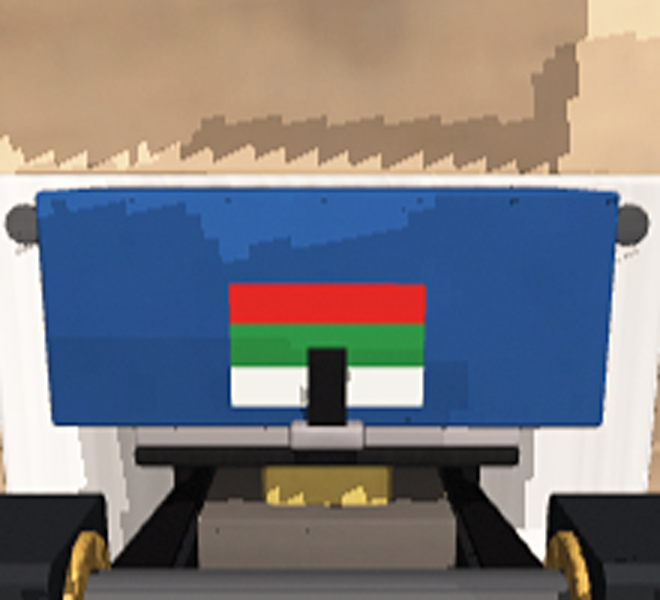

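The pointer tip is at full-res row ~176, inside the green field (rows 168–181). That is about 8.5–9 mm of travel, steady between two pictures, with the bobbin square on the stop.

```bash
python3 -c "
from h import *
print(r.hand_in())"
```

```text
the job is handed in; nothing more can be done
None
```

I pressed the green button fully down and released it, then set the transformer in the jig. It is held against the stop with the pointer steady in the green at about 8.5–9 mm of travel, and the job is handed in.

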